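Push the row of jar caps up to the stop and close the keeper

ROBOT

A 6-joint arm with a two-finger parallel gripper is mounted at the origin on a cart in front of the work surface, level with it; the furniture and walls round the work are solid. World frame = base frame: x ahead of the robot, y to its left, z up, the work surface at z = 0. Lengths are in m, angles in rad, forces in N, time in s.
With the tool pointing down it reaches from about 0.25 to 0.725 m from the base axis. Payload 4 kg.
Tool frame: the origin (TCP) lies at the very end of the fingers, on their centre line; the grasp point (between the pads) lies 19 mm behind it; z points along the fingers, y is the direction in which the jaws open and shut (so a half turn about z gives the same grasp; the last joint's range is limited). The gripper opens to 85 mm and grips with 20 to 120 N. Pads are 22 mm wide; open, the fingers measure 114 mm over their backs; the gripper's body (76 mm by 85 mm) begins 54 mm behind the grasp point. The pads swing forward as they close: fully open they stand 13 mm farther back than shut.
Start: joints at [1.264, 0.241, 0.005, 1.335, 0, 1.571], TCP at [0.151, 0.477, 0.199] pointing down, gripper open.
Joint ranges: [-2.72, 2.72], [-1.05, 1.87], [-1.09, 1.28], [-1.99, 2.15], [-1.42, 1.44], [-3.14, 3.14]. Speed limits (rad/s): [2.79, 2.79, 3.14, 3.14, 3.14, 3.14].

INTERFACE

Orientations are given as a unit quaternion [x, y, z, w].
In Python, from workcell import bot, camera gives the robot as it stands. The module is installed in compiled form; this text tells all that it offers.
- The arm moves only by the tool send_rows, never from a script. Its argument "deltas" is a list of rows, each an object with "grip": the opening, from 0 (shut) to 1 (fully open); "translation": the shift along the tool's x, y, z in m, a list of three; "twist": the turn, a rotation vector about the tool's x, y, z in degrees, a list of three. A call has 1 to 5 rows; each row is the pose to reach, as a shift and turn from the pose measured when the call began, along the tool's axes at that moment; what a row does not reach only later rows make up. A row lasts 1/8 s, in which the tool goes at most 62.5 mm and 10.7 degrees, less where a joint would pass 70% of its speed; a pose out of reach is approached as far as the arm can. A call with a gripper value outside its range is refused whole. The fingers move at their own pace and stop on an object; the grip force is fixed at half the most. Time passes only in rows, so rows that repeat a pose let the fingers close. It gives the time, the measured TCP pose, the force and the opening at its end, in the units of the state.
- bot.get_obs(): the state, without advancing time (a new reading comes with each control period).
- camera(name): name is "scene" or "top"; returns a dict with "color" (384x512x3 uint8, blue, green, red), "intrinsics" (3x3 intrinsics, pixels), "xyz" and "rotation" of the camera in the world. Camera axes: x right, y down, z forward; pixel columns grow to the right and rows downward; lengths in m; the calibration is good to about 2 mm. A picture is of the moment at which its call begins. There is no depth.
- bot.job_done(): hands the job in, once; it reports no verdict.
The state is a dict: "clock": time; "joint_pos": joint angles; "joint_vel": joint speeds; "tau": joint torques, N m; "eef_pos": TCP position; "tool_rot": TCP orientation; "ft_force": force on the tool from outside, world axes, zero at the start; "ft_torque": the same for the moment, N m; "grip_width": finger opening in m.
Only numpy, scipy, OpenCV 4.12 (cv2) and the standard library are available. Lean on these libraries where they do the work, as an engineer would, in place of code of your own. Each camera call takes 0.05 s, during which the arm holds its last target.

TASK

Four white jar caps stand in a row in the wooden rail with the low metal walls: push the whole row with the fingertips, as one touching train, along the rail until the first cap is up against the end stop. Then push the keeper arm, the one with the black pin, all the way round, so that it lies straight across the channel behind the last cap, and leave everything. Do not pick up or tip any cap, do not let the row break apart, and leave the things round the rail where they stand.

Things in the scene. Friction and masses are not known exactly. Their poses are not given: they have to be found in the camera images.
- rail: Channel (thin wooden base, aluminium walls and stop) fixed to the table, 330 mm long, 74 wide, open on top. Origin: centre of its underside, on the table. x runs along the channel to the end stop, y across it to the keeper's side (about towards the robot), z up. Floor at z = 4 mm, low walls up to z = 10, inside width 49. End stop: block 62 wide, face at x = +150, top at z = 38. Other end (x = -165) open.
- stop_face (a point): Point on the face of the end stop, in the middle of the channel, 15 mm above the table.
- keeper (a joint): Angle of the keeper arm about its upright pivot, rad. 0: wide open, the arm points at 160 degrees from the rail's x axis (away from the stop, slightly outward). Grows counter-clockwise seen from above; at its limit 1.92 the arm lies straight across the channel. It stays where it is left; moving it takes under 1 N at the pin.
- keeper_pivot (a point): The keeper arm's pivot axis, on the rail at rail x = -44 mm, y = +47 mm, z = 15.5 mm (arm's mid height).
- keeper_pin (a point): Upright round black pin on the keeper arm, 12 mm thick, 55 mm from the pivot; this point is half-way up it, and its top is 53.5 mm above the table. The flat steel arm under it is 10 wide, 64 long, from z = 12.5 to 18.5 mm, above the rail's walls. Push the pin sideways to swing the arm.
- cap_1: White round screw cap standing on the channel floor, 45 mm in diameter, 22 mm high, about 20 g; the leading one, nearest the end stop. Four such caps stand in one touching row (centres about 45 mm apart). Origin at the centre of its underside, z up; its top is 26 mm above the table.
- cap_2: White round screw cap standing on the channel floor, 45 mm in diameter, 22 mm high, about 20 g; second. Four such caps stand in one touching row (centres about 45 mm apart). Origin at the centre of its underside, z up; its top is 26 mm above the table.
- cap_3: White round screw cap standing on the channel floor, 45 mm in diameter, 22 mm high, about 20 g; third. Four such caps stand in one touching row (centres about 45 mm apart). Origin at the centre of its underside, z up; its top is 26 mm above the table.
- cap_4: White round screw cap standing on the channel floor, 45 mm in diameter, 22 mm high, about 20 g; the last one, farthest from the end stop, where the row is pushed. Four such caps stand in one touching row (centres about 45 mm apart). Origin at the centre of its underside, z up; its top is 26 mm above the table.
- sprinkle_pink: Bystander beside the rail, to be left alone: glass sprinkle jar with a white lid, 47 mm across, 63 mm high. Origin at the centre of its underside.
- sprinkle_gold: Bystander beside the rail, to be left alone: glass sprinkle jar with a pinkish red lid, 42 mm across, 56 mm high. Origin at the centre of its underside.
- nozzle_star: Bystander beside the rail, to be left alone: pointed steel piping nozzle, 30 mm across, 42 mm high. Origin at the centre of its underside.
- ribbon_roll: Bystander beside the rail, to be left alone: roll of ribbon lying flat, 66 mm across, 25 mm high. Origin at the centre of its underside.
Mind the look-alikes: they are no part of the job. Leave any red or turquoise look-alike of the cap_4 alone.

How it is judged:
By the outcome, as a careful person would: the job done as asked, in the order asked, and still so for the second after the job is handed in, with the robot touching nothing.
It also fails if it takes over 51 s, if anything falls off the work surface, if the arm or the gripper's body presses on something with over 40 N, if the wrist force passes 120 N, or if a joint passes its speed limit or range.

## Working session

There is one attempt and no reset: what is moved stays moved. The work goes in short steps, Python scripts to look and compute and a tool call to move; the robot and the scene stay as the last step left them, time stands still between calls to the robot, and variables do not carry over. Pictures are saved under pics/ and viewed, and the job is handed in when it is done.

Besides the shell and the picture viewer there is one more tool, called after "Request:" in YAML: its name, and indented under it one key for each argument. send_rows: Moves the arm, as the interface text tells. Its arguments: {"type":"object","properties":{"deltas":{"type":"array","items":{"type":"object","properties":{"grip":{"type":"number"},"translation":{"type":"array","items":{"type":"number"}},"twist":{"type":"array","items":{"type":"number"}}}}}},"required":["deltas"]}

```bash
mkdir -p pics; python3 - <<'E'
from workcell import bot,camera
import cv2
o=bot.get_obs()
for k in("clock","eef_pos","tool_rot","ft_force","grip_width"):print(k,o[k])
for n in("scene","top"):
    c=camera(n);cv2.imwrite(f"pics/{n}0.png",c["color"]);print(n,c["intrinsics"],c["xyz"],c["rotation"])
E
```

```text
clock 0.0
eef_pos [0.15079208 0.47597969 0.19759352]
tool_rot [ 1.52803578e-01  9.88256014e-01 -1.04468248e-03 -1.62078320e-04]
ft_force [ 0.35654232 -0.03210251 -0.18200084]
grip_width 0.08544544433401027
scene [[451.97730912   0.         254.51134634]
 [  0.         451.97730912 190.5169214 ]
 [  0.           0.           1.        ]] [ 0.10580515 -0.51885772  0.45222269] [ 0.79808432 -0.27672597  0.1851291  -0.50220651]
top [[380.86440482   0.         260.69587488]
 [  0.         380.86440482 184.87669916]
 [  0.           0.           1.        ]] [0.4162475  0.10538396 0.8787374 ] [-0.69498792  0.71172791 -0.07399612  0.0704255 ]
```

View pics/scene0.png

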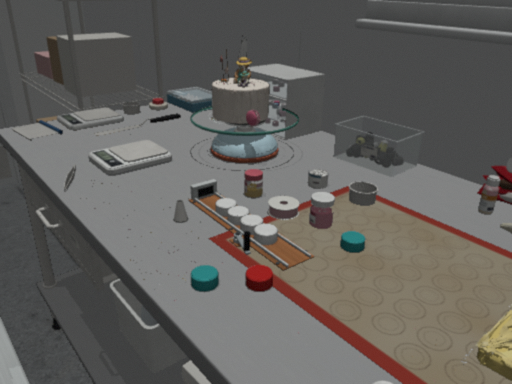

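View pics/top0.png

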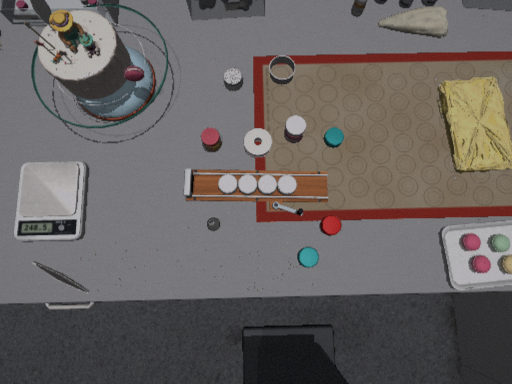

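The scene view shows the rail with four white caps at about (227,206), (238,215), (251,224) and (266,234). The end stop is at (204,190) and the black pin at (247,241). In the top view the caps are at (228,184), (248,184), (267,184) and (287,184), the stop at (188,182), and the keeper runs from (278,205) to (299,211). The red cap (331,226) and the turquoise caps (309,257) and (334,137) are look-alikes standing off the rail. Next I'll enlarge the crops.

```bash
cat > h.py <<'E'
import numpy as np,cv2
from scipy.spatial.transform import Rotation as R
def ray(c,uv):
    K=c["intrinsics"];d=np.linalg.inv(K)@np.array([uv[0],uv[1],1.]);return R.from_quat(c["rotation"]).as_matrix()@d
def onz(c,uv,z):
    d=ray(c,uv);p=np.array(c["xyz"]);return p+d*(z-p[2])/d[2]
def proj(c,P):
    q=R.from_quat(c["rotation"]).as_matrix().T@(np.array(P)-c["xyz"]);q=c["intrinsics"]@q;return q[:2]/q[2]
def tri(c1,u1,c2,u2):
    A=[];b=[]
    for c,u in((c1,u1),(c2,u2)):
        d=ray(c,u);d/=np.linalg.norm(d);M=np.eye(3)-np.outer(d,d);A.append(M);b.append(M@c["xyz"])
    return np.linalg.lstsq(np.vstack(A),np.hstack(b),rcond=None)[0]
E
python3 - <<'E'
from workcell import bot,camera
from h import *
import pickle
cs={n:camera(n) for n in("scene","top")}
pickle.dump(cs,open("c0.pkl","wb"))
for n in cs:print(n,proj(cs[n],bot.get_obs()["eef_pos"]),proj(cs[n],[0,0,0]),proj(cs[n],[.1,0,0]),proj(cs[n],[0.1,.1,0]))
a=cs["top"]["color"][155:235,175:345];b=cs["scene"]["color"][170:300,150:300]
cv2.imwrite("pics/t1.png",cv2.resize(a,None,fx=4.5,fy=4.5,interpolation=cv2.INTER_CUBIC))
cv2.imwrite("pics/s1.png",cv2.resize(b,None,fx=4.5,fy=4.5,interpolation=cv2.INTER_CUBIC))
for n in cs:
    im=cs[n]["color"];hsv=cv2.cvtColor(im,cv2.COLOR_BGR2HSV)
    m=((hsv[...,2]>165)&(hsv[...,1]<50)).astype(np.uint8)
    k,l,s,ce=cv2.connectedComponentsWithStats(m)
    print(n,[(s[i].tolist(),ce[i].round(1).tolist()) for i in range(1,k) if 30<s[i,4]<1500 and (180<ce[i][0]<340 and 120<ce[i][1]<260)])
E
```

```text
scene [-68.8597101  123.88084732] [-125.12998879  426.20975428] [-22.06502474 380.82816309] [-36.57448078 334.58835721]
top [ 32.06961368 438.79948927] [316.1503751  471.07287424] [313.58711131 416.99931093] [265.81575868 418.31799227]
scene [([252, 136, 18, 10, 81], [261.7, 140.9]), ([232, 144, 12, 6, 40], [238.6, 146.7]), ([312, 192, 22, 10, 167], [322.6, 196.4]), ([269, 196, 30, 14, 280], [283.4, 202.3]), ([217, 198, 60, 37, 663], [246.9, 216.5])]
top [([286, 116, 20, 18, 282], [295.5, 124.5]), ([244, 129, 28, 25, 498], [257.4, 141.1]), ([184, 169, 6, 26, 119], [186.9, 181.6]), ([219, 174, 18, 18, 238], [227.4, 182.9]), ([239, 174, 18, 19, 242], [247.1, 183.3]), ([259, 175, 18, 18, 241], [267.1, 183.5]), ([275, 174, 21, 19, 255], [286.6, 183.2])]
```

View pics/t1.png

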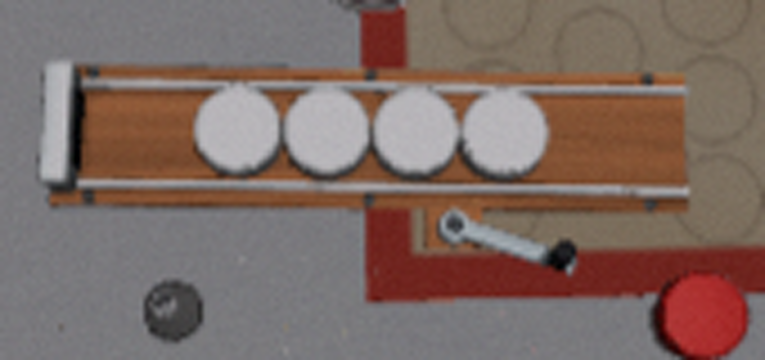

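View pics/s1.png

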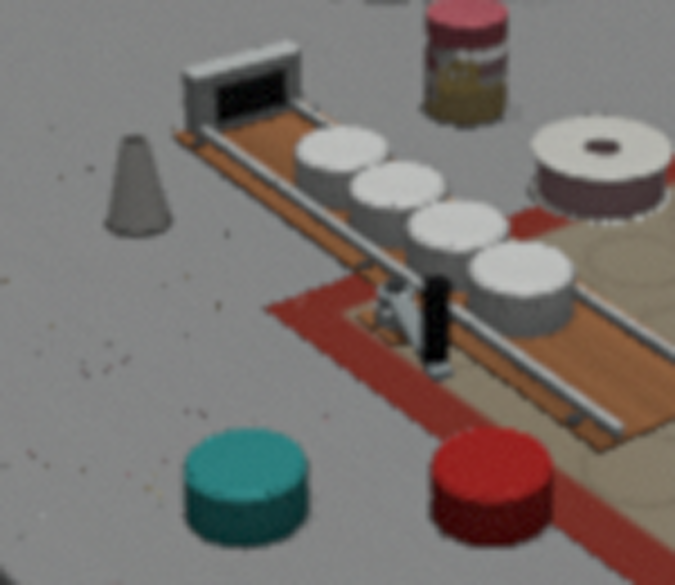

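The top crop shows cap tops at (236,130), (327,131), (416,132) and (505,133), the pivot at (453,224) and the pin top at about (565,250). The scene crop shows cap tops at (342,150), (397,186), (457,227) and (522,270), and the pin top at (437,281). The row touches and is white, so it fits the description, while the red and turquoise caps stand off the rail.

```bash
python3 - <<'E'
from h import *
import pickle
cs=pickle.load(open("c0.pkl","rb"));T=cs["top"];S=cs["scene"]
t=lambda U,V:((U+.5)/4.5-.5+175,(V+.5)/4.5-.5+155)
s=lambda U,V:((U+.5)/4.5-.5+150,(V+.5)/4.5-.5+170)
for n,a,b in [("c1",(236,130),(342,150)),("c2",(327,131),(397,186)),("c3",(416,132),(457,227)),("c4",(505,133),(522,270)),("pintop",(565,246),(437,281)),("pivot",(453,224),(399,288)),("stopTopNear",(39,183),(190,76)),("stopTopFar",(47,62),(293,43))]:
    print(n,tri(T,t(*a),S,s(*b)).round(4),"plane26",onz(T,t(*a),.026).round(4),onz(S,s(*b),.026).round(4))
print("wall near line z10",onz(T,t(80,183),.01),onz(T,t(688,193),.01));print("wall far",onz(T,t(80,85),.01),onz(T,t(686,92),.01))
print("end floor",onz(T,t(686,92),.004),onz(T,t(688,209),.004))
print("pinbase plane53", onz(T,t(563,247),.0535),onz(S,s(437,281),.0535),"stop face top z38",onz(T,t(75,65),.038),onz(T,t(74,186),.038), onz(T,t(81,150),.004))
print("pivot18.5",onz(T,t(453,224),.0185))
for nm,p in [("red",(703,315)),("nozzle",(172,310))]:print(nm,onz(T,t(*p),.022))
E
```

```text
c1 [0.5988 0.1765 0.0205] plane26 [0.5982 0.1758 0.026 ] [0.5919 0.1678 0.026 ]
c2 [0.5966 0.1302 0.0218] plane26 [0.5965 0.1295 0.026 ] [0.5908 0.1241 0.026 ]
c3 [0.5951 0.0847 0.0213] plane26 [0.595  0.0843 0.026 ] [0.5888 0.0784 0.026 ]
c4 [0.5936 0.0392 0.0214] plane26 [0.5934 0.0391 0.026 ] [0.5874 0.0334 0.026 ]
pintop [0.5299 0.0148 0.0504] plane26 [0.5348 0.0112 0.026 ] [0.5538 0.0477 0.026 ]
pivot [0.5488 0.0666 0.0156] plane26 [0.5473 0.067  0.026 ] [0.538  0.0527 0.026 ]
stopTopNear [0.5739 0.274  0.0292] plane26 [0.5731 0.2754 0.026 ] [0.5789 0.2793 0.026 ]
stopTopFar [0.6348 0.271  0.0321] plane26 [0.6361 0.2724 0.026 ] [0.6428 0.2824 0.026 ]
wall near line z10 [0.5755814  0.25748583 0.01      ] [ 0.56297801 -0.05509135  0.01      ]
wall far [0.62742976 0.25812608 0.01      ] [ 0.61628813 -0.05723534  0.01      ]
end floor [ 0.61766972 -0.05835848  0.004     ] [ 0.55561126 -0.05569869  0.004     ]
pinbase plane53 [0.53050791 0.0152159  0.0535    ] [0.5249201  0.01115586 0.0535    ] stop face top z38 [0.6310701  0.25585502 0.038     ] [0.56899904 0.25554904 0.038     ] [0.59411125 0.25823196 0.004     ]
pivot18.5 [0.54842563 0.06666394 0.0185    ]
red [ 0.49897545 -0.05668085  0.022     ]
nozzle [0.50779117 0.20863688 0.022     ]
```

```bash
cat >> h.py <<'E'
U=np.array([0.035,0.9994,0]);U/=np.linalg.norm(U);V=np.array([-U[1],U[0],0])
# rail frame guess: c4 centre known in world; origin from pivot/ends/caps
O=np.array([0.5959,0.1085,0])
def railp(x,y,z):return O+x*U+y*V+np.array([0,0,z])
def torail(p):
    d=np.array(p)-O;return np.array([d@U,d@V,p[2]])
def delta(o,P,xdir_deg):
    """target world P, tool down, tool x at rail angle xdir_deg"""
    M=R.from_quat(o["tool_rot"]);a=np.deg2rad(xdir_deg);x=np.cos(a)*U+np.sin(a)*V
    z=np.array([0,0,-1.]);y=np.cross(z,x);Mt=R.from_matrix(np.c_[x,y,z])
    return (M.inv().apply(np.array(P)-o["eef_pos"])).round(4),np.degrees((M.inv()*Mt).as_rotvec()).round(2)
E
python3 - <<'E'
from h import *;from workcell import bot
o=bot.get_obs()
for n,p in dict(c1=(.5982,.1758,0),c4=(.5934,.0391,0),piv=(.5484,.0667,0),pin=(.5302,.015,.05),end=(.5866,-.057,0),stop=(.600,.2557,0),farwall=(.6163,-.0572,0),nearwall=(.563,-.0551,0)).items():print(n,torail(p).round(4))
print(delta(o,railp(-.128,0,.12),0))
E
```

```text
c1 [0.0673 0.0001 0.    ]
c4 [-0.0694  0.0001  0.    ]
piv [-0.0434  0.046   0.    ]
pin [-0.0957  0.0624  0.05  ]
end [-0.1657  0.0035  0.    ]
stop [0.1473 0.0011 0.    ]
farwall [-0.1649 -0.0262  0.    ]
nearwall [-0.1647  0.0272  0.    ]
(array([-0.5696, -0.3394,  0.0784]), array([-6.000e-02,  5.000e-02,  7.443e+01]))
```

Request:
send_rows:
  deltas:
    - {"grip": 0,"translation": [-0.05,-0.03,0],"twist": [0,0,8]}
    - {"grip": 0,"translation": [-0.1,-0.06,0],"twist": [0,0,16]}
    - {"grip": 0,"translation": [-0.15,-0.09,0],"twist": [0,0,24]}
    - {"grip": 0,"translation": [-0.2,-0.12,0],"twist": [0,0,32]}
    - {"grip": 0,"translation": [-0.25,-0.15,0],"twist": [0,0,38]}

```text
clock: 0.82
eef_pos: [0.3449, 0.2563, 0.1982]
tool_rot: [0.468, 0.884, -0.0, 0.0]
ft_force: [0.6, -0.3, 0.0]
grip_width: 0.0005
```

```bash
python3 - <<'E'
from h import *;from workcell import bot
o=bot.get_obs()
print(o["clock"],o["eef_pos"],o["grip_width"],o["joint_pos"],o["ft_force"]);print(delta(o,railp(-.128,0,.12),0))
E
```

```text
0.825 [0.34485333 0.25625485 0.198176  ] 0.0005217425797904036 [ 6.39652957e-01  1.02067395e-01 -1.64950628e-01  1.30437938e+00
 -7.57671720e-04  1.61299792e+00] [ 0.60724722 -0.26035046  0.01292896]
(array([-0.3666,  0.0488,  0.0784]), array([-2.000e-02,  5.000e-02,  3.624e+01]))
```

Request:
send_rows:
  deltas:
    - {"grip": 0,"translation": [-0.06,0.008,0],"twist": [0,0,8]}
    - {"grip": 0,"translation": [-0.12,0.016,0.0],"twist": [0,0,16]}
    - {"grip": 0,"translation": [-0.18,0.024,0.0],"twist": [0,0,24]}
    - {"grip": 0,"translation": [-0.24,0.032,0.0],"twist": [0,0,31]}
    - {"grip": 0,"translation": [-0.29,0.04,0.02],"twist": [0,0,36.2]}

```text
clock: 1.45
eef_pos: [0.5437, 0.037, 0.1796]
tool_rot: [0.721, 0.693, 0.001, 0.002]
ft_force: [0.5, 0.6, -0.1]
grip_width: -0.0001
```

```bash
python3 - <<'E'
from h import *;from workcell import bot
o=bot.get_obs()
print(o["clock"],torail(o["eef_pos"]),o["ft_force"]);print(delta(o,railp(-.128,0,.06),0))
E
```

```text
1.45 [-0.07330049  0.04968944  0.17955456] [ 0.46783349  0.59799922 -0.13741755]
(array([-0.0545,  0.0494,  0.1198]), array([ 0.23,  0.03, -0.22]))
```

Request:
send_rows:
  deltas:
    - {"grip": 0,"translation": [-0.035,0.025,0.0],"twist": [0,0,0]}
    - {"grip": 0,"translation": [-0.0545,0.0494,0.01],"twist": [0,0,0]}
    - {"grip": 0,"translation": [-0.0545,0.0494,0.05],"twist": [0.2,0,-0.2]}
    - {"grip": 0,"translation": [-0.0545,0.0494,0.09],"twist": [0.2,0,-0.2]}
    - {"grip": 0,"translation": [-0.0545,0.0494,0.12],"twist": [0.2,0,-0.2]}

```text
clock: 2.08
eef_pos: [0.5903, -0.0196, 0.0574]
tool_rot: [0.72, 0.694, -0.001, -0.001]
ft_force: [0.3, 0.6, -0.2]
grip_width: -0.0001
```

```bash
python3 - <<'E'
from h import *;from workcell import bot,camera
o=bot.get_obs()
print(o["clock"],torail(o["eef_pos"]),o["ft_force"]);print(delta(o,railp(-.128,0,.012),0))
for n,(y,x) in dict(top=(120,175),scene=(150,150)).items():
    c=camera(n);cv2.imwrite(f"pics/{n}2.png",cv2.resize(c["color"][y:y+130,x:x+180],None,fx=4.4,fy=4.4,interpolation=cv2.INTER_CUBIC))
E
```

```text
2.075 [-0.12825931  0.00113537  0.05739515] [ 0.31909173  0.60029874 -0.21644884]
(array([0.0003, 0.0012, 0.0454]), array([-0.12,  0.02, -0.04]))
```

View pics/scene2.png

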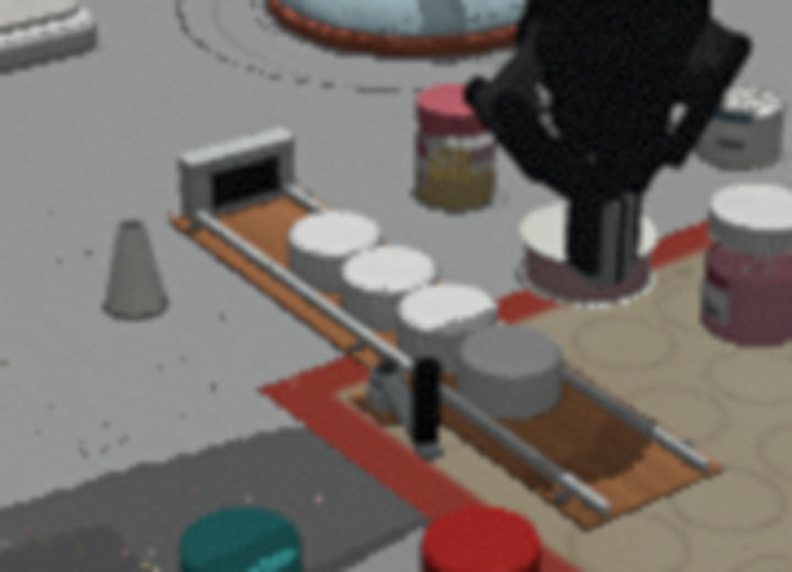

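View pics/top2.png

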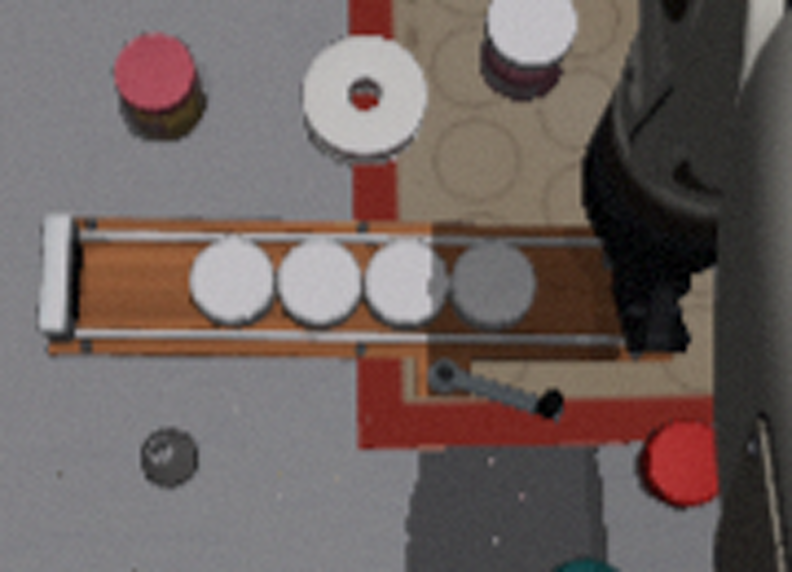

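The scene picture shows the closed fingers hanging above the channel behind the last cap, tip at about (600,280) in the crop. Nothing has been disturbed. Next I descend.

Request:
send_rows:
  deltas:
    - {"grip": 0,"translation": [0,0.001,0.02],"twist": [0,0,0]}
    - {"grip": 0,"translation": [0,0.001,0.035],"twist": [0,0,0]}
    - {"grip": 0,"translation": [0,0.001,0.044],"twist": [0,0,0]}
    - {"grip": 0,"translation": [0.005,0.001,0.045],"twist": [0,0,0]}
    - {"grip": 0,"translation": [0.01,0.001,0.045],"twist": [0,0,0]}

```text
clock: 2.8
eef_pos: [0.5892, -0.009, 0.0111]
tool_rot: [0.72, 0.694, -0.003, -0.003]
ft_force: [-0.3, 0.3, 0.1]
grip_width: -0.0001
```

```bash
python3 - <<'E'
from h import *;from workcell import bot,camera
o=bot.get_obs()
print(o["clock"],torail(o["eef_pos"]),o["ft_force"]);print(delta(o,railp(-.103,0,.012),0))
E
```

```text
2.8 [-0.11768104  0.00257983  0.01109261] [-0.32625826  0.27822033  0.12499978]
(array([ 0.0147,  0.0026, -0.0009]), array([-0.42,  0.02, -0.02]))
```

Request:
send_rows:
  deltas:
    - {"grip": 0,"translation": [0.004,0.002,-0.001],"twist": [-0.4,0,0]}
    - {"grip": 0,"translation": [0.008,0.003,-0.001],"twist": [-0.4,0,0]}
    - {"grip": 0,"translation": [0.012,0.003,-0.001],"twist": [-0.4,0,0]}
    - {"grip": 0,"translation": [0.014,0.003,-0.001],"twist": [-0.4,0,0]}
    - {"grip": 0,"translation": [0.016,0.003,-0.001],"twist": [-0.4,0,0]}

```text
clock: 3.42
eef_pos: [0.5927, 0.0069, 0.012]
tool_rot: [0.72, 0.694, -0.0, -0.0]
ft_force: [-0.4, 0.5, 0.8]
grip_width: -0.0004
```

```bash
python3 - <<'E'
from h import *;from workcell import bot,camera
o=bot.get_obs()
print(o["clock"],torail(o["eef_pos"]),o["ft_force"]);print(delta(o,railp(-.045,0,.012),0))
E
```

```text
3.425 [-0.10162446 -0.00038669  0.01202836] [-0.42853303  0.47989292  0.8348942 ]
(array([ 0.0566, -0.0004,  0.    ]), array([-0.03,  0.02, -0.03]))
```

Request:
send_rows:
  deltas:
    - {"grip": 0,"translation": [0.003,0,0],"twist": [0,0,0]}
    - {"grip": 0,"translation": [0.006,0,0],"twist": [0,0,0]}
    - {"grip": 0,"translation": [0.009,0,0],"twist": [0,0,0]}
    - {"grip": 0,"translation": [0.012,0,0],"twist": [0,0,0]}
    - {"grip": 0,"translation": [0.015,0,0],"twist": [0,0,0]}

```text
clock: 4.05
eef_pos: [0.5932, 0.0221, 0.012]
tool_rot: [0.72, 0.694, -0.0, -0.0]
ft_force: [0.5, 0.1, 0.6]
grip_width: 0.0001
```

```bash
python3 - <<'E'
from h import *;from workcell import bot,camera
o=bot.get_obs()
print(o["clock"],torail(o["eef_pos"]),o["ft_force"]);print(delta(o,railp(-.045,0,.012),0))
for n,(y,x) in dict(top=(120,175),scene=(150,150)).items():
    c=camera(n);cv2.imwrite(f"pics/{n}3.png",cv2.resize(c["color"][y:y+130,x:x+180],None,fx=4.4,fy=4.4,interpolation=cv2.INTER_CUBIC))
E
```

```text
4.05 [-0.08643284 -0.00037366  0.01200535] [0.51722763 0.11827981 0.62665761]
(array([ 0.0414, -0.0004, -0.    ]), array([-0.03,  0.02, -0.02]))
```

View pics/scene3.png

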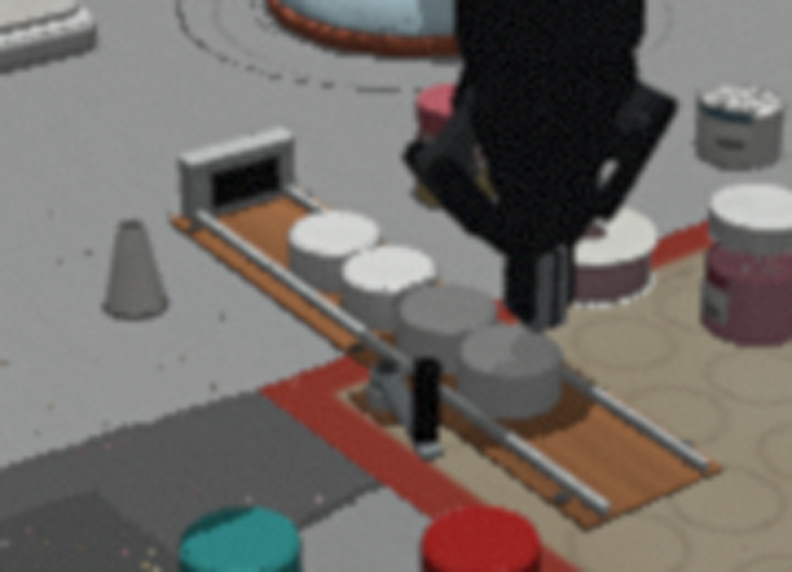

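View pics/top3.png

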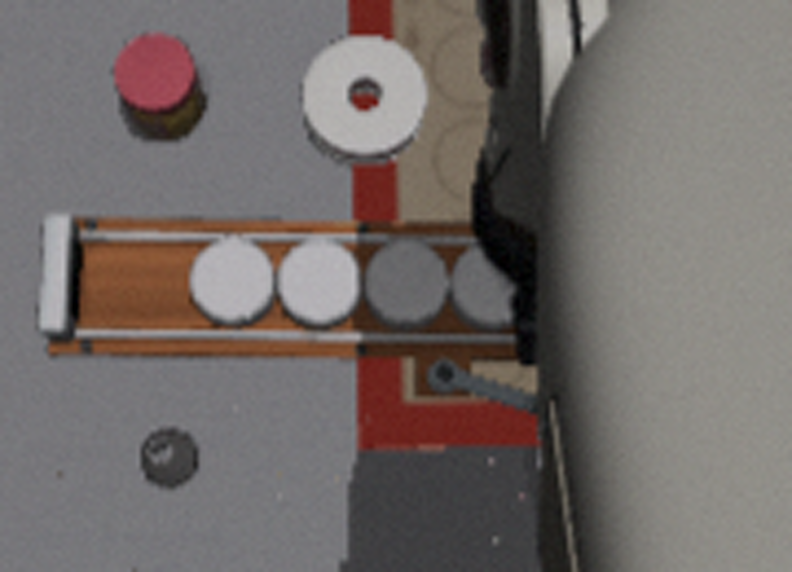

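```bash
python3 - <<'E'
from h import *;from workcell import bot
import pickle
cs=pickle.load(open("c0.pkl","rb"));T=cs["top"];S=cs["scene"]
def cr(p,y,x):return ((p-np.array([x,y]))*4.4).round(0)
for P in([.5903,-.0196,.0574],[.5932,.0221,.012]):
  print("scene crop",cr(proj(S,P),150,150),"top crop",cr(proj(T,P),120,175))
S2=((np.array([600,285])+.5)/4.4-.5+150)
print([onz(S,S2,z).round(3) for z in(.03,.057,.08,.1)])
S3=((np.array([535,325])+.5)/4.4-.5+150)
print([onz(S,S3,z).round(3) for z in(.0,.012,.03,.04)])
o=bot.get_obs();print(o["joint_pos"],o["ft_force"],o["eef_pos"])
E
```

```text
scene crop [602. 333.] top crop [614. 273.]
scene crop [535. 385.] top crop [522. 287.]
[array([0.653, 0.049, 0.03 ]), array([0.618, 0.013, 0.057]), array([ 0.589, -0.018,  0.08 ]), array([ 0.563, -0.045,  0.1  ])]
[array([0.642, 0.079, 0.   ]), array([0.628, 0.063, 0.012]), array([0.606, 0.039, 0.03 ]), array([0.594, 0.026, 0.04 ])]
[ 3.77378110e-02  5.61387134e-01 -2.09505930e-02  9.88960245e-01
 -3.11635971e-04  1.64346274e+00] [-0.42956211  0.96871601  0.05774438] [0.59326427 0.02229425 0.01200724]
```

The scene crop shows the fingertip at (545,325), above cap 4, while the reported TCP projects to (535,385). The caps haven't moved. So the real tip stands about 25 mm higher than reported: x and y agree but the height does not. I'll back off behind cap 4 and measure the tip height from the picture as I lower it.

Request:
send_rows:
  deltas:
    - {"grip": 0,"translation": [-0.015,0,0],"twist": [0,0,0]}
    - {"grip": 0,"translation": [-0.03,0,0],"twist": [0,0,0]}
    - {"grip": 0,"translation": [-0.04,0,0],"twist": [0,0,0]}
    - {"grip": 0,"translation": [-0.04,0,0.0],"twist": [0,0,0]}

```text
clock: 4.65
eef_pos: [0.5918, -0.0191, 0.012]
tool_rot: [0.72, 0.694, -0.0, -0.0]
ft_force: [-0.7, -0.2, 0.0]
grip_width: -0.0001
```

```bash
cat > look.py <<'E'
import sys
from h import *;from workcell import bot,camera
o=bot.get_obs()
print(o["clock"],torail(o["eef_pos"]).round(4),o["ft_force"].round(2),o["grip_width"])
tag=sys.argv[1]
for n,(y,x) in dict(top=(120,175),scene=(150,150)).items():
    c=camera(n);cv2.imwrite(f"pics/{n}{tag}.png",cv2.resize(c["color"][y:y+130,x:x+180],None,fx=4.4,fy=4.4,interpolation=cv2.INTER_CUBIC))
    for dz in (0,.02,.025,.03):print(n,dz,((proj(c,o["eef_pos"]+np.array([0,0,dz]))-[x,y])*4.4).round(0))
E
python3 look.py 4
```

```text
4.65 [-0.1277 -0.0004  0.012 ] [-0.74 -0.16  0.03] -8.58901647809418e-05
top 0 [600. 288.]
top 0.02 [606. 280.]
top 0.025 [607. 278.]
top 0.03 [608. 276.]
scene 0 [598. 428.]
scene 0.02 [601. 386.]
scene 0.025 [601. 376.]
scene 0.03 [602. 365.]
```

View pics/scene4.png

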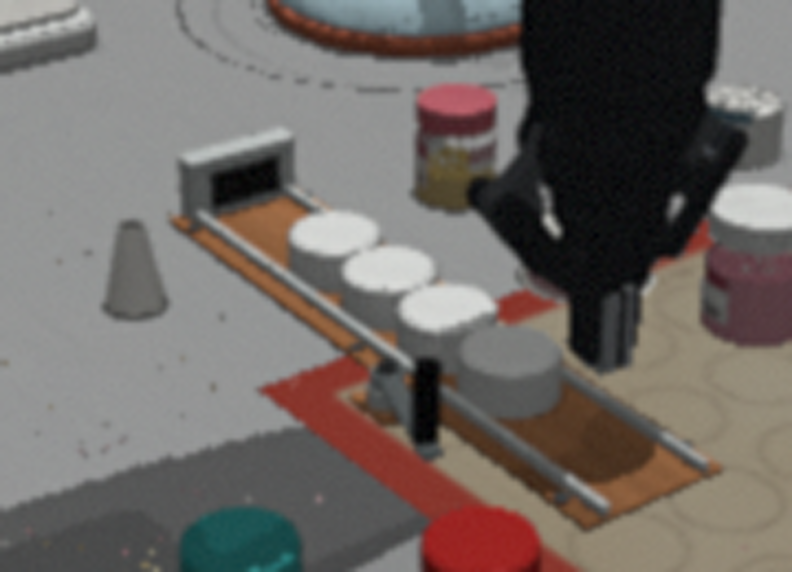

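The tip shows at about (602,367), some 28 mm above the reported height. I'll lower it 20 mm and check again.

Request:
send_rows:
  deltas:
    - {"grip": 0,"translation": [0,0,0.007],"twist": [0,0,0]}
    - {"grip": 0,"translation": [0,0,0.014],"twist": [0,0,0]}
    - {"grip": 0,"translation": [0,0,0.02],"twist": [0,0,0]}
    - {"grip": 0,"translation": [0,0,0.02],"twist": [0,0,0]}

```text
clock: 5.25
eef_pos: [0.5911, -0.0178, -0.009]
tool_rot: [0.72, 0.694, -0.001, -0.001]
ft_force: [-0.3, -0.5, 0.4]
grip_width: 0.0002
```

```bash
python3 look.py 5
```

```text
5.25 [-0.1264  0.0004 -0.009 ] [-0.33 -0.51  0.41] 0.00016784547405844863
top 0 [593. 297.]
top 0.02 [598. 290.]
top 0.025 [599. 288.]
top 0.03 [600. 286.]
scene 0 [593. 470.]
scene 0.02 [595. 429.]
scene 0.025 [595. 419.]
scene 0.03 [596. 409.]
```

View pics/scene5.png

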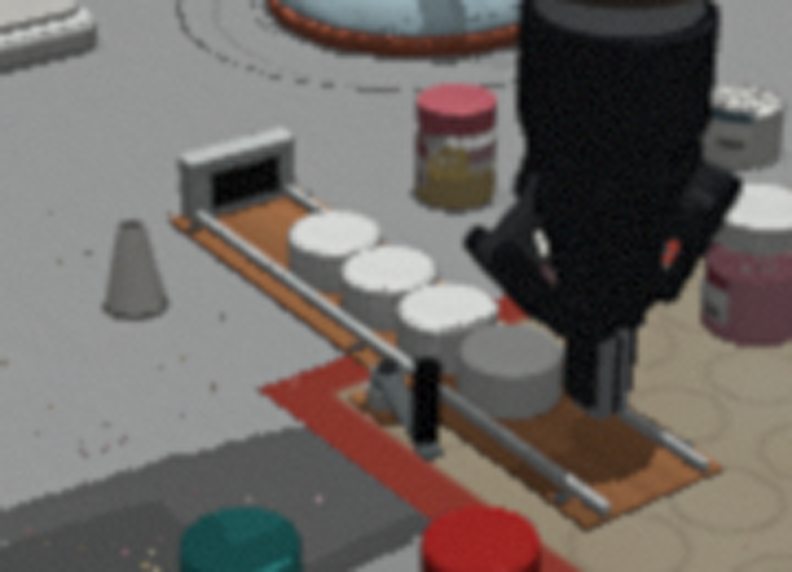

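View pics/top5.png

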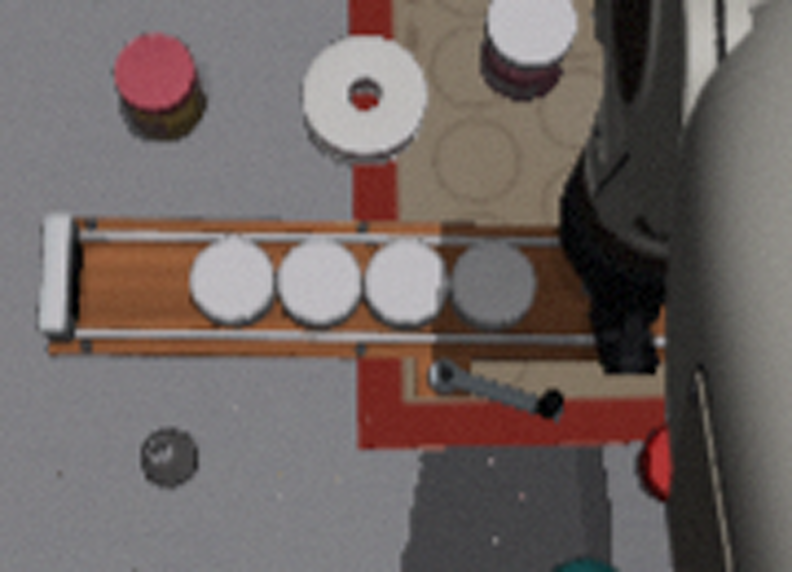

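Request:
send_rows:
  deltas:
    - {"grip": 0,"translation": [0,0,0.004],"twist": [0,0,0]}
    - {"grip": 0,"translation": [0,0,0.008],"twist": [0,0,0]}
    - {"grip": 0,"translation": [0,0,0.01],"twist": [0,0,0]}
    - {"grip": 0,"translation": [0,0,0.01],"twist": [0,0,0]}

```text
clock: 5.85
eef_pos: [0.5916, -0.0179, -0.0184]
tool_rot: [0.72, 0.694, -0.0, -0.0]
ft_force: [0.4, 0.5, 0.4]
grip_width: 0.0
```

```bash
python3 look.py 6; python3 - <<'E'
from h import *
import pickle
S=pickle.load(open("c0.pkl","rb"))["scene"]
for P in([.5934,.0391,.026],[.5982,.1758,.026],[.5302,.015,.0535],[.5866,-.057,.004]):print(((proj(S,P)-150)*4.4).round(0))
E
```

```text
5.85 [-1.265e-01 -1.000e-04 -1.840e-02] [0.41 0.49 0.43] 1.5699793574004653e-05
top 0 [591. 300.]
top 0.02 [596. 293.]
top 0.025 [597. 291.]
top 0.03 [598. 289.]
scene 0 [593. 489.]
scene 0.02 [595. 449.]
scene 0.025 [595. 438.]
scene 0.03 [596. 428.]
[511. 341.]
[334. 223.]
[430. 353.]
[652. 491.]
```

View pics/scene6.png

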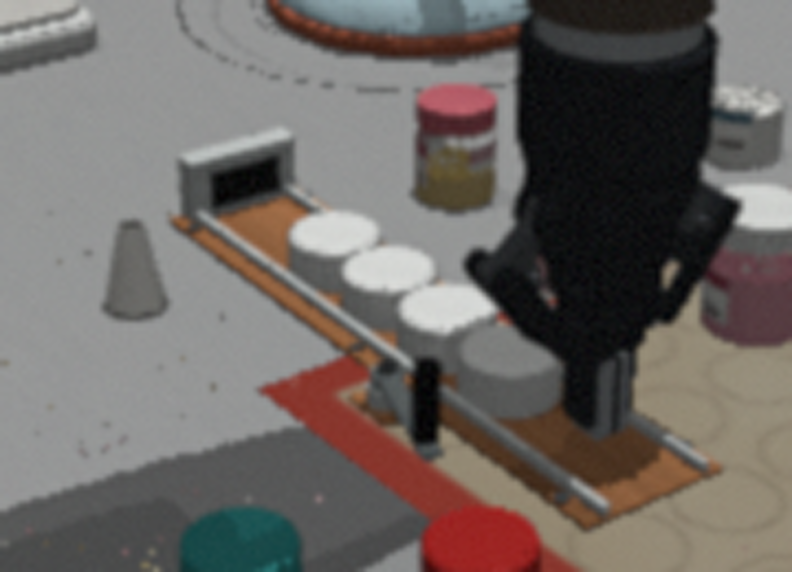

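Cap tops show about 10 crop px below their projections, so the scene calibration is slightly off. Correcting for that puts the tip near z = 15 mm. I'll go 4 mm lower and approach the row gently.

Request:
send_rows:
  deltas:
    - {"grip": 0,"translation": [0,0,0.003],"twist": [0,0,0]}
    - {"grip": 0,"translation": [0.004,0,0.004],"twist": [0,0,0]}
    - {"grip": 0,"translation": [0.009,0,0.004],"twist": [0,0,0]}
    - {"grip": 0,"translation": [0.014,0,0.004],"twist": [0,0,0]}
    - {"grip": 0,"translation": [0.018,0,0.004],"twist": [0,0,0]}

```text
clock: 6.58
eef_pos: [0.5925, 0.0006, -0.022]
tool_rot: [0.719, 0.695, -0.0, -0.0]
ft_force: [-1.1, 0.3, -0.6]
grip_width: -0.0001
```

Request:
send_rows:
  deltas:
    - {"grip": 0,"translation": [0.003,0,0],"twist": [0,0,0]}
    - {"grip": 0,"translation": [0.006,0,0],"twist": [0,0,0]}
    - {"grip": 0,"translation": [0.009,0,0],"twist": [0,0,0]}
    - {"grip": 0,"translation": [0.012,0,0],"twist": [0,0,0]}
    - {"grip": 0,"translation": [0.015,0,0],"twist": [0,0,0]}

```text
clock: 7.2
eef_pos: [0.5931, 0.0156, -0.022]
tool_rot: [0.719, 0.695, -0.0, -0.0]
ft_force: [-0.1, -1.1, 1.1]
grip_width: -0.0003
```

```bash
python3 look.py 7
```

```text
7.2 [-0.0929 -0.0005 -0.022 ] [-0.07 -1.09  1.13] -0.0003465213661558079
top 0 [529. 300.]
top 0.02 [532. 292.]
top 0.025 [533. 291.]
top 0.03 [534. 289.]
scene 0 [542. 460.]
scene 0.02 [544. 420.]
scene 0.025 [544. 410.]
scene 0.03 [545. 400.]
```

View pics/scene7.png

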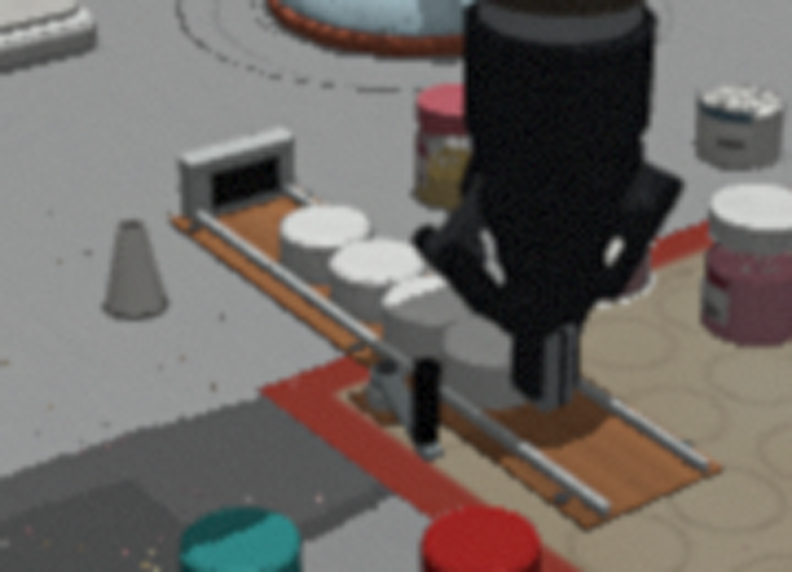

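View pics/top7.png

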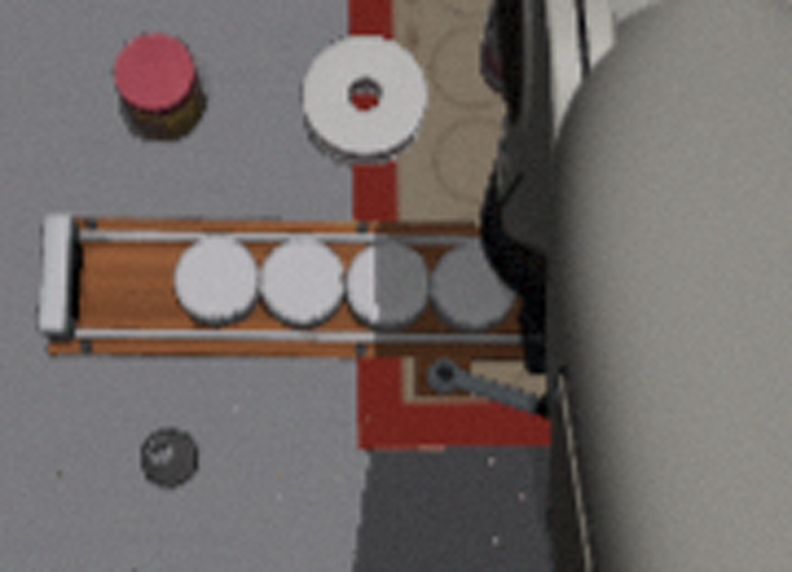

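The row has moved about 9 mm as one touching, straight train, with c1 going from (232,281) to (217,281) in the top crop. I'll continue.

Request:
send_rows:
  deltas:
    - {"grip": 0,"translation": [0.003,0,0],"twist": [0,0,0]}
    - {"grip": 0,"translation": [0.006,0,0],"twist": [0,0,0]}
    - {"grip": 0,"translation": [0.009,0,0],"twist": [0,0,0]}
    - {"grip": 0,"translation": [0.012,0,0],"twist": [0,0,0]}
    - {"grip": 0,"translation": [0.015,0,0],"twist": [0,0,0]}

```text
clock: 7.92
eef_pos: [0.5936, 0.0312, -0.022]
tool_rot: [0.719, 0.695, -0.0, -0.0]
ft_force: [-0.2, -2.0, -0.4]
grip_width: -0.0001
```

Request:
send_rows:
  deltas:
    - {"grip": 0,"translation": [0.003,0,0],"twist": [0,0,0]}
    - {"grip": 0,"translation": [0.006,0,0],"twist": [0,0,0]}
    - {"grip": 0,"translation": [0.009,0,0],"twist": [0,0,0]}
    - {"grip": 0,"translation": [0.012,0,0],"twist": [0,0,0]}
    - {"grip": 0,"translation": [0.015,0,0],"twist": [0,0,0]}

```text
clock: 8.55
eef_pos: [0.5941, 0.0464, -0.022]
tool_rot: [0.719, 0.695, -0.0, -0.0]
ft_force: [-0.5, -0.1, 0.3]
grip_width: -0.0001
```

```bash
python3 look.py 8
```

```text
8.55 [-0.0621 -0.0004 -0.022 ] [-0.5  -0.13  0.27] -5.2349121696805895e-05
top 0 [473. 299.]
top 0.02 [475. 292.]
top 0.025 [475. 290.]
top 0.03 [476. 288.]
scene 0 [498. 428.]
scene 0.02 [500. 389.]
scene 0.025 [500. 379.]
scene 0.03 [500. 370.]
```

View pics/top8.png

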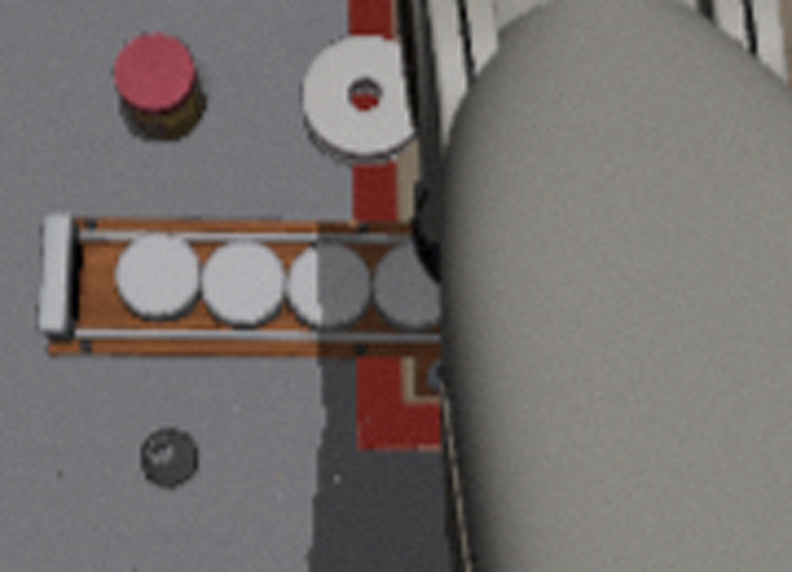

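View pics/scene8.png

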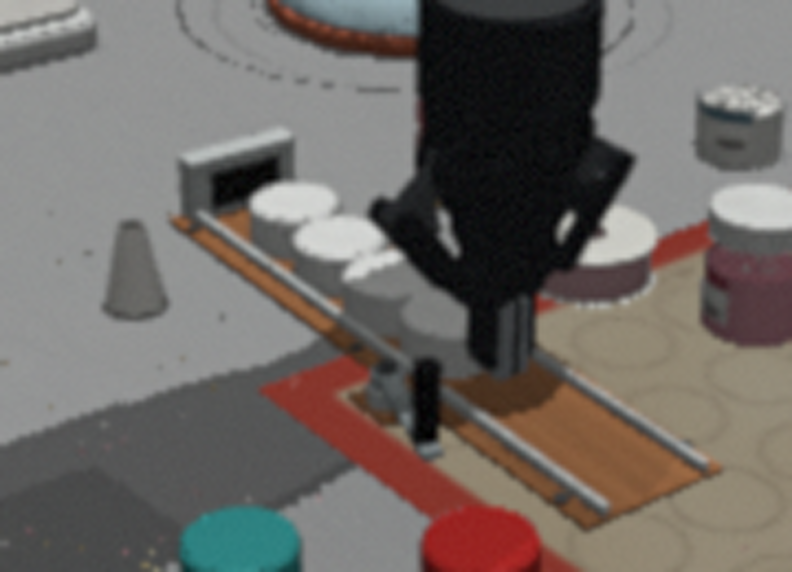

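The train is still touching, with a slight zigzag within the channel slack. The gap to the stop is about 20 mm.

Request:
send_rows:
  deltas:
    - {"grip": 0,"translation": [0.003,0,0],"twist": [0,0,0]}
    - {"grip": 0,"translation": [0.006,0,0],"twist": [0,0,0]}
    - {"grip": 0,"translation": [0.009,0,0],"twist": [0,0,0]}
    - {"grip": 0,"translation": [0.012,0,0],"twist": [0,0,0]}
    - {"grip": 0,"translation": [0.014,0,0],"twist": [0,0,0]}

```text
clock: 9.28
eef_pos: [0.5947, 0.0609, -0.022]
tool_rot: [0.719, 0.695, 0.0, -0.0]
ft_force: [-0.0, -1.4, 0.2]
grip_width: 0.0001
```

Request:
send_rows:
  deltas:
    - {"grip": 0,"translation": [0.0015,0,0],"twist": [0,0,0]}
    - {"grip": 0,"translation": [0.003,0,0],"twist": [0,0,0]}
    - {"grip": 0,"translation": [0.0045,0,0],"twist": [0,0,0]}

```text
clock: 9.65
eef_pos: [0.5948, 0.0655, -0.022]
tool_rot: [0.719, 0.695, 0.0, -0.0]
ft_force: [0.1, 0.8, 0.5]
grip_width: -0.0002
```

```bash
python3 look.py 9
```

```text
9.65 [-0.0431 -0.0004 -0.022 ] [0.06 0.79 0.55] -0.00023101802783981223
top 0 [438. 299.]
top 0.02 [439. 292.]
top 0.025 [440. 290.]
top 0.03 [440. 288.]
scene 0 [472. 409.]
scene 0.02 [473. 371.]
scene 0.025 [473. 361.]
scene 0.03 [474. 351.]
```

View pics/top9.png

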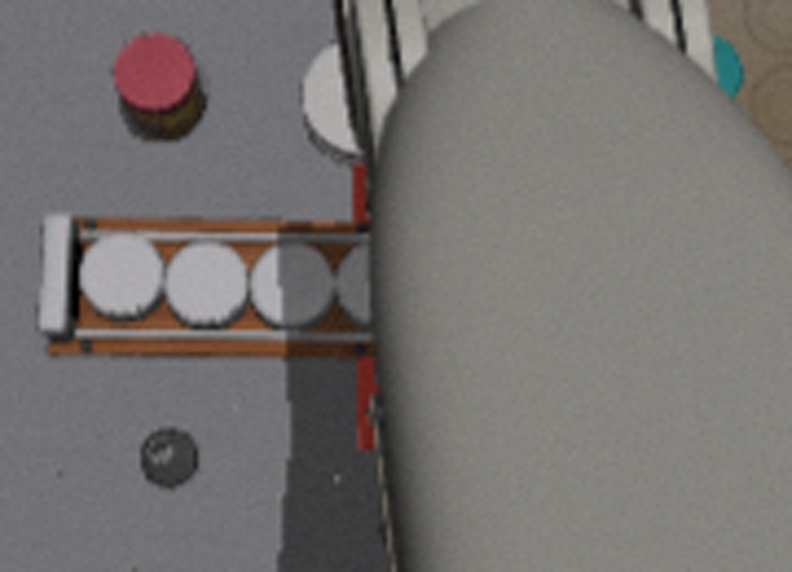

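Cap 1's front is at about 80 px in the top crop, close to the stop face at 74 to 80. I'll finish in 1 mm steps and watch the force.

Request:
send_rows:
  deltas:
    - {"grip": 0,"translation": [0.001,0,0],"twist": [0,0,0]}
    - {"grip": 0,"translation": [0.002,0,0],"twist": [0,0,0]}

```text
clock: 10.0
eef_pos: [0.5948, 0.0676, -0.022]
tool_rot: [0.719, 0.695, 0.0, -0.0]
ft_force: [0.5, -0.6, -0.0]
grip_width: -0.0002
```

Request:
send_rows:
  deltas:
    - {"grip": 0,"translation": [0.0005,0,0],"twist": [0,0,0]}
    - {"grip": 0,"translation": [0.001,0,0],"twist": [0,0,0]}

```text
clock: 10.25
eef_pos: [0.5949, 0.0685, -0.022]
tool_rot: [0.719, 0.695, -0.0, -0.0]
ft_force: [0.4, -1.2, 1.0]
grip_width: 0.0
```

Request:
send_rows:
  deltas:
    - {"grip": 0,"translation": [0.0007,0,0],"twist": [0,0,0]}
    - {"grip": 0,"translation": [0.0015,0,0],"twist": [0,0,0]}

```text
clock: 10.5
eef_pos: [0.5951, 0.0689, -0.0219]
tool_rot: [0.719, 0.695, -0.001, 0.001]
ft_force: [-0.1, -5.0, 0.9]
grip_width: 0.0002
```

```bash
python3 look.py 10
```

```text
10.5 [-0.0396 -0.0005 -0.0219] [-0.08 -5.03  0.91] 0.00019584459042039473
top 0 [431. 299.]
top 0.02 [433. 291.]
top 0.025 [433. 289.]
top 0.03 [433. 287.]
scene 0 [468. 406.]
scene 0.02 [469. 367.]
scene 0.025 [469. 358.]
scene 0.03 [469. 348.]
```

View pics/top10.png

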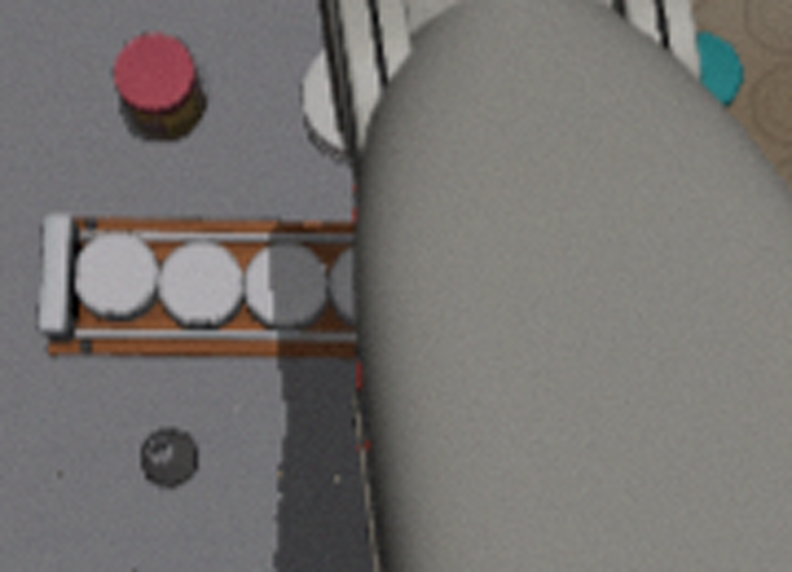

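View pics/scene10.png

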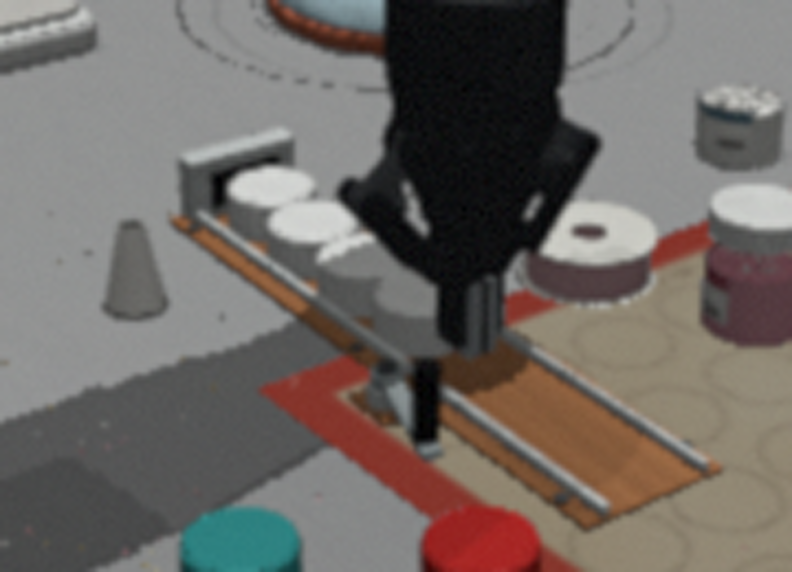

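The force rose to 5 N and the advance stalled (0.4 of 1.5 mm), so cap 1 is against the stop. I'll back off gently and rise.

Request:
send_rows:
  deltas:
    - {"grip": 0,"translation": [-0.002,0,0],"twist": [0,0,0]}
    - {"grip": 0,"translation": [-0.008,0,0],"twist": [0,0,0]}
    - {"grip": 0,"translation": [-0.02,0,0],"twist": [0,0,0]}
    - {"grip": 0,"translation": [-0.03,0,-0.01],"twist": [0,0,0]}
    - {"grip": 0,"translation": [-0.04,0,-0.05],"twist": [0,0,0]}

```text
clock: 11.22
eef_pos: [0.5911, 0.028, 0.0265]
tool_rot: [0.719, 0.695, -0.003, -0.002]
ft_force: [1.0, -0.7, -0.1]
grip_width: 0.0004
```

```bash
python3 - <<'E'
from h import *;from workcell import bot
o=bot.get_obs()
print(o["clock"],torail(o["eef_pos"]),o["ft_force"]);print(delta(o,railp(-.107,.09,.06),-65))
E
```

```text
11.225 [-0.08057227  0.00201556  0.02653415] [ 0.99498797 -0.69795882 -0.08837688]
(array([-0.0265, -0.0882, -0.0329]), array([-0.27,  0.29, 64.99]))
```

Request:
send_rows:
  deltas:
    - {"grip": 0,"translation": [0,0,-0.033],"twist": [0,0,10]}
    - {"grip": 0,"translation": [-0.005,-0.025,-0.033],"twist": [0,0,20]}
    - {"grip": 0,"translation": [-0.01,-0.05,-0.033],"twist": [0,0,30]}
    - {"grip": 0,"translation": [-0.02,-0.075,-0.033],"twist": [0,0,40]}
    - {"grip": 0,"translation": [-0.0265,-0.088,-0.033],"twist": [0,0,50]}

```text
clock: 11.85
eef_pos: [0.5012, 0.0039, 0.061]
tool_rot: [0.947, 0.322, -0.003, -0.0]
ft_force: [0.2, -0.5, -0.7]
grip_width: -0.0
```

```bash
python3 - <<'E'
from h import *;from workcell import bot
o=bot.get_obs()
print(o["clock"],torail(o["eef_pos"]),o["ft_force"]);print(delta(o,railp(-.107,.09,.0),-65))
E
python3 look.py 11
```

```text
11.85 [-0.107815    0.09102842  0.0609669 ] [ 0.18778651 -0.53033503 -0.6958064 ]
(array([0.0017, 0.0002, 0.061 ]), array([-0.12,  0.34, 14.62]))
11.85 [-0.1078  0.091   0.061 ] [ 0.19 -0.53 -0.7 ] -8.88818094298852e-06
top 0 [576. 451.]
top 0.02 [581. 446.]
top 0.025 [582. 445.]
top 0.03 [584. 444.]
scene 0 [388. 371.]
scene 0.02 [388. 325.]
scene 0.025 [389. 314.]
scene 0.03 [389. 302.]
```

View pics/scene11.png

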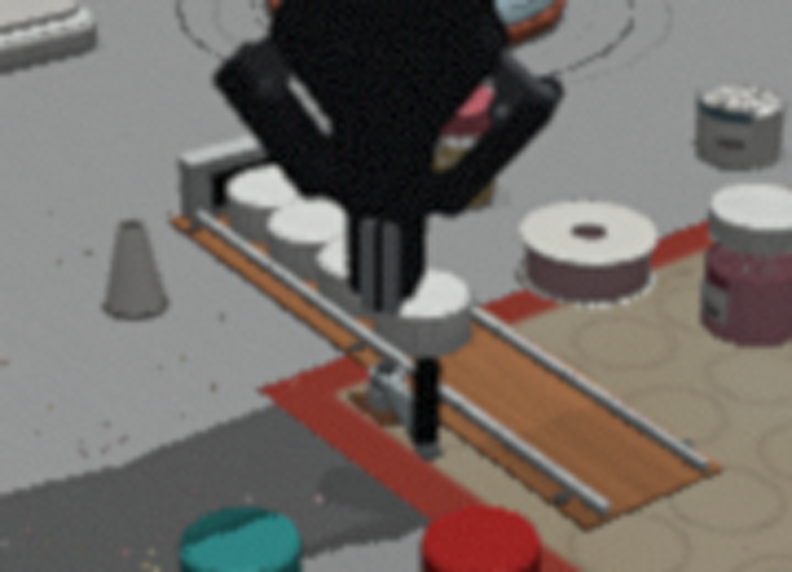

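View pics/top11.png

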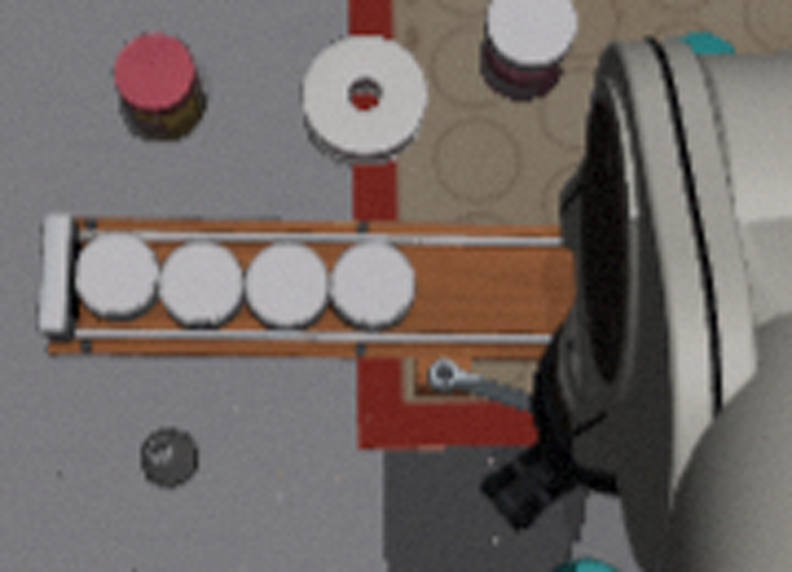

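The top crop shows the four caps at (118,275), (202,284), (287,284) and (373,283), touching and against the stop. The pin hasn't moved. I'll descend outside the pin.

Request:
send_rows:
  deltas:
    - {"grip": 0,"translation": [0,0,0.02],"twist": [0,0,8]}
    - {"grip": 0,"translation": [0,0,0.04],"twist": [0,0,14.6]}
    - {"grip": 0,"translation": [0,0,0.056],"twist": [0,0,14.6]}
    - {"grip": 0,"translation": [0.001,0,0.066],"twist": [0,0,14.6]}
    - {"grip": 0,"translation": [0.001,0,0.066],"twist": [0,0,14.6]}

```text
clock: 12.58
eef_pos: [0.5015, 0.0044, -0.0055]
tool_rot: [0.979, 0.203, -0.004, -0.0]
ft_force: [-0.8, -0.0, 0.6]
grip_width: 0.0002
```

```bash
cat > arc.py <<'E'
from h import *;from workcell import bot
import sys
# usage: arc.py th_start th_end n  z  (arm angle deg in rail; phi linear from -65@160 to -10@270), gap
a,b,n=float(sys.argv[1]),float(sys.argv[2]),int(sys.argv[3]);gap=float(sys.argv[4]) if len(sys.argv)>4 else 0.017
o=bot.get_obs();print(o["clock"],torail(o["eef_pos"]).round(4),o["ft_force"].round(2))
for th in np.linspace(a,b,n+1)[1:]:
    ph=-65+(th-160)*0.5;t=np.deg2rad(th);p=np.deg2rad(ph)
    x=-.044+.055*np.cos(t)-gap*np.cos(p);y=.047+.055*np.sin(t)-gap*np.sin(p)
    d,w=delta(o,railp(x,y,-.005),ph);print(round(th),[round(x,4),round(y,4)],d,w)
E
python3 arc.py 150 175 5; python3 look.py 12
```

```text
12.575 [-0.1073  0.0907 -0.0055] [-0.82 -0.01  0.58]
155 [np.float64(-0.1004), np.float64(0.0859)] [ 0.0073 -0.0043 -0.0005] [-0.1   0.42  2.9 ]
160 [np.float64(-0.1029), np.float64(0.0812)] [ 0.0105  0.     -0.0006] [-0.11  0.42  0.4 ]
165 [np.float64(-0.105), np.float64(0.0763)] [ 0.014   0.004  -0.0006] [-0.12  0.42 -2.1 ]
170 [np.float64(-0.1067), np.float64(0.0713)] [ 0.0178  0.0077 -0.0006] [-0.13  0.41 -4.6 ]
175 [np.float64(-0.1079), np.float64(0.0661)] [ 0.0219  0.0111 -0.0007] [-0.14  0.41 -7.1 ]
12.575 [-0.1073  0.0907 -0.0055] [-0.82 -0.01  0.58] 0.00019718490625123534
top 0 [560. 464.]
top 0.02 [564. 460.]
top 0.025 [566. 459.]
top 0.03 [567. 458.]
scene 0 [388. 515.]
scene 0.02 [388. 472.]
scene 0.025 [388. 462.]
scene 0.03 [388. 451.]
```

View pics/scene12.png

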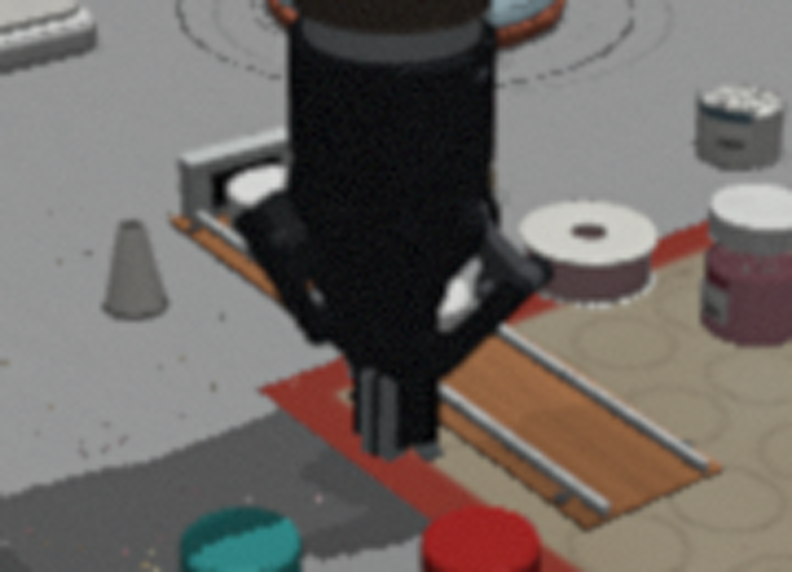

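The tip sits in front of the pin on its robot side, at about (388,455). I'll start the arc.

Request:
send_rows:
  deltas:
    - {"grip": 0,"translation": [0.006,0,0],"twist": [0,0.4,0.4]}
    - {"grip": 0,"translation": [0.0105,0,-0.001],"twist": [0,0.4,0.4]}
    - {"grip": 0,"translation": [0.014,0.004,-0.001],"twist": [0,0.4,-2]}
    - {"grip": 0,"translation": [0.018,0.0075,-0.001],"twist": [0,0.4,-4.5]}
    - {"grip": 0,"translation": [0.022,0.011,-0.001],"twist": [0,0.4,-7]}

```text
clock: 13.3
eef_pos: [0.527, 0.0022, -0.0034]
tool_rot: [0.965, 0.262, 0.0, -0.0]
ft_force: [-1.3, -2.1, 0.3]
grip_width: -0.0002
```

```bash
python3 arc.py 175 205 5; python3 look.py 13
```

```text
13.3 [-0.1086  0.0652 -0.0034] [-1.31 -2.08  0.33]
181 [np.float64(-0.1089), np.float64(0.0599)] [0.0043 0.003  0.0016] [-0.   -0.03 -3.07]
187 [np.float64(-0.1092), np.float64(0.0536)] [0.0095 0.0067 0.0016] [-0.   -0.03 -6.07]
193 [np.float64(-0.1089), np.float64(0.0474)] [0.0149 0.0097 0.0016] [ 0.   -0.03 -9.07]
199 [np.float64(-0.1079), np.float64(0.0412)] [0.0206 0.0122 0.0016] [  0.    -0.03 -12.07]
205 [np.float64(-0.1064), np.float64(0.0352)] [0.0265 0.0141 0.0016] [  0.    -0.03 -15.07]
13.3 [-0.1086  0.0652 -0.0034] [-1.31 -2.08  0.33] -0.00023513911981823217
top 0 [563. 415.]
top 0.02 [567. 410.]
top 0.025 [568. 409.]
top 0.03 [569. 407.]
scene 0 [442. 491.]
scene 0.02 [443. 449.]
scene 0.025 [443. 438.]
scene 0.03 [443. 427.]
```

View pics/scene13.png

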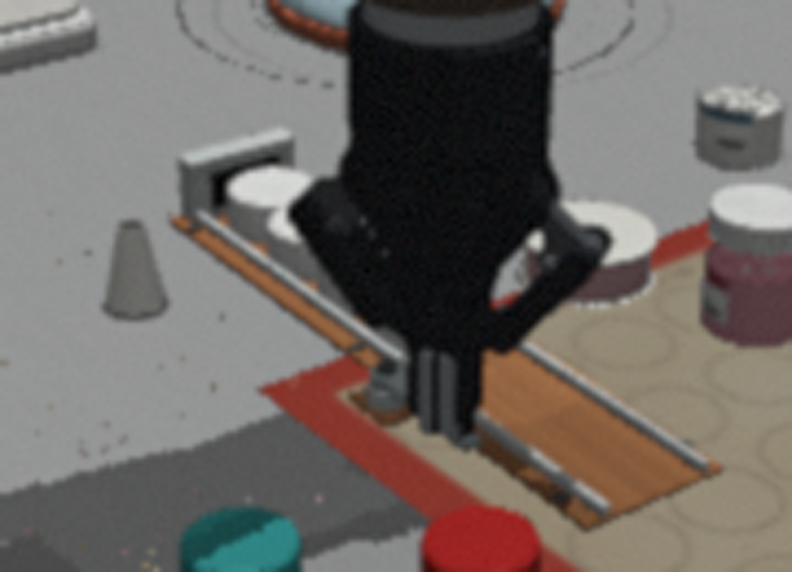

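The arm is following: its tip has moved from (430,450) to (465,440). I'll continue.

Request:
send_rows:
  deltas:
    - {"grip": 0,"translation": [0.0045,0.003,0.001],"twist": [0,0,-3]}
    - {"grip": 0,"translation": [0.0095,0.0065,0.0015],"twist": [0,0,-6]}
    - {"grip": 0,"translation": [0.015,0.0095,0.0015],"twist": [0,0,-9]}
    - {"grip": 0,"translation": [0.0205,0.012,0.0015],"twist": [0,0,-12]}
    - {"grip": 0,"translation": [0.0265,0.014,0.0015],"twist": [0,0,-15]}

```text
clock: 14.02
eef_pos: [0.5578, 0.0039, -0.0046]
tool_rot: [0.923, 0.386, 0.001, -0.0]
ft_force: [0.3, -1.5, -0.7]
grip_width: 0.0003
```

```bash
python3 arc.py 205 235 5; python3 look.py 14
```

```text
14.025 [-0.1059  0.0344 -0.0046] [ 0.34 -1.48 -0.71]
211 [np.float64(-0.1043), np.float64(0.0295)] [0.0045 0.0025 0.0004] [ 0.03 -0.11 -3.11]
217 [np.float64(-0.1016), np.float64(0.024)] [0.0102 0.0047 0.0004] [ 0.03 -0.11 -6.11]
223 [np.float64(-0.0984), np.float64(0.0189)] [0.016  0.0064 0.0004] [ 0.04 -0.11 -9.11]
229 [np.float64(-0.0947), np.float64(0.0141)] [0.022  0.0074 0.0004] [  0.04  -0.11 -12.11]
235 [np.float64(-0.0906), np.float64(0.0098)] [0.0279 0.0078 0.0004] [  0.04  -0.11 -15.11]
14.025 [-0.1059  0.0344 -0.0046] [ 0.34 -1.48 -0.71] 0.000285027616845633
top 0 [556. 358.]
top 0.02 [561. 352.]
top 0.025 [562. 350.]
top 0.03 [563. 348.]
scene 0 [498. 466.]
scene 0.02 [499. 424.]
scene 0.025 [499. 414.]
scene 0.03 [500. 403.]
```

View pics/scene14.png

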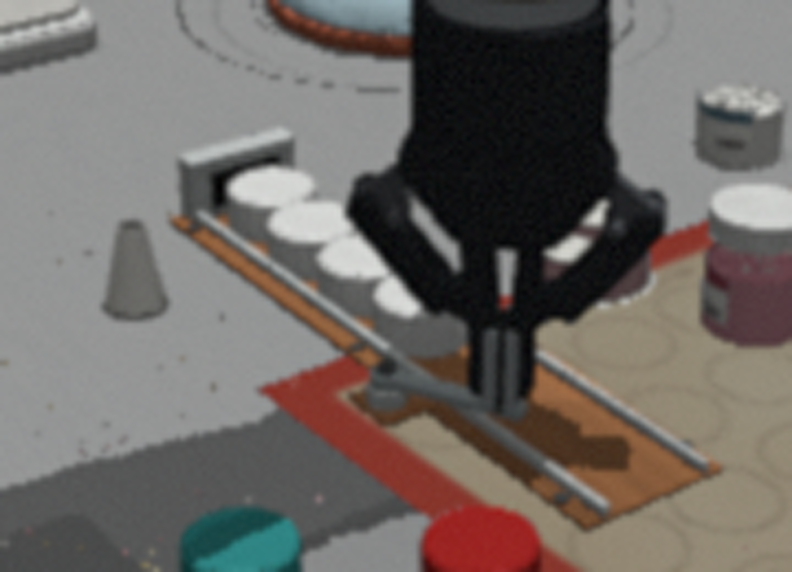

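The arm now lies from the pivot at (387,380) to about (505,405), over the near wall. The caps haven't been touched.

Request:
send_rows:
  deltas:
    - {"grip": 0,"translation": [0.0045,0.0025,0],"twist": [0,0,-3]}
    - {"grip": 0,"translation": [0.01,0.0045,0],"twist": [0,0,-6]}
    - {"grip": 0,"translation": [0.016,0.0065,0],"twist": [0,0,-9]}
    - {"grip": 0,"translation": [0.022,0.0075,0],"twist": [0,0,-12]}
    - {"grip": 0,"translation": [0.028,0.008,0],"twist": [0,0,-15]}

```text
clock: 14.75
eef_pos: [0.5835, 0.0187, -0.0046]
tool_rot: [0.865, 0.502, 0.001, -0.0]
ft_force: [-0.5, -0.3, -0.8]
grip_width: -0.0001
```

```bash
python3 arc.py 235 260 5; python3 look.py 15
```

```text
14.75 [-0.0902  0.0092 -0.0046] [-0.53 -0.33 -0.85]
240 [np.float64(-0.0869), np.float64(0.0066)] [0.0041 0.0009 0.0004] [ 0.06 -0.15 -2.66]
245 [np.float64(-0.0829), np.float64(0.0037)] [0.009  0.0016 0.0004] [ 0.06 -0.15 -5.16]
250 [np.float64(-0.0788), np.float64(0.0011)] [0.0138 0.0019 0.0004] [ 0.07 -0.15 -7.66]
255 [np.float64(-0.0744), np.float64(-0.001)] [0.0187 0.0018 0.0004] [  0.07  -0.14 -10.16]
260 [np.float64(-0.07), np.float64(-0.0028)] [0.0235 0.0013 0.0004] [  0.07  -0.14 -12.66]
14.75 [-0.0902  0.0092 -0.0046] [-0.53 -0.33 -0.85] -7.434643549255099e-05
top 0 [527. 311.]
top 0.02 [530. 304.]
top 0.025 [531. 302.]
top 0.03 [532. 300.]
scene 0 [522. 430.]
scene 0.02 [523. 389.]
scene 0.025 [524. 379.]
scene 0.03 [524. 369.]
```

View pics/scene15.png

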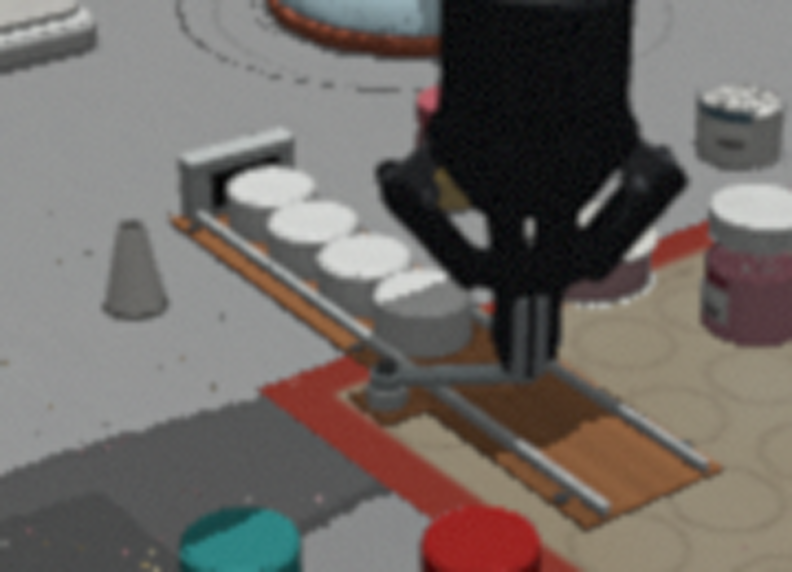

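The arm is moving well and sits at roughly 230°.

Request:
send_rows:
  deltas:
    - {"grip": 0,"translation": [0.004,0.001,0],"twist": [0,0,-2.5]}
    - {"grip": 0,"translation": [0.009,0.0015,0],"twist": [0,0,-5]}
    - {"grip": 0,"translation": [0.014,0.002,0],"twist": [0,0,-7.5]}
    - {"grip": 0,"translation": [0.0185,0.002,0],"twist": [0,0,-10]}
    - {"grip": 0,"translation": [0.0235,0.0015,0],"twist": [0,0,-12.5]}

```text
clock: 15.48
eef_pos: [0.597, 0.0391, -0.0045]
tool_rot: [0.804, 0.594, 0.002, -0.0]
ft_force: [0.0, -1.1, -0.4]
grip_width: 0.0002
```

```bash
python3 arc.py 260 272 4; python3 look.py 16
```

```text
15.475 [-0.0693 -0.0035 -0.0045] [ 0.02 -1.1  -0.39]
263 [np.float64(-0.0672), np.float64(-0.0036)] [ 0.002  -0.0004  0.0005] [ 0.11 -0.17 -1.55]
266 [np.float64(-0.0645), np.float64(-0.0043)] [ 0.0049 -0.0004  0.0005] [ 0.11 -0.17 -3.05]
269 [np.float64(-0.0617), np.float64(-0.0049)] [ 0.0077 -0.0006  0.0005] [ 0.12 -0.17 -4.55]
272 [np.float64(-0.0589), np.float64(-0.0053)] [ 0.0105 -0.001   0.0006] [ 0.12 -0.17 -6.05]
15.475 [-0.0693 -0.0035 -0.0045] [ 0.02 -1.1  -0.39] 0.0002343115737181886
top 0 [488. 287.]
top 0.02 [490. 280.]
top 0.025 [491. 278.]
top 0.03 [492. 276.]
scene 0 [515. 399.]
scene 0.02 [516. 359.]
scene 0.025 [517. 349.]
scene 0.03 [517. 339.]
```

View pics/scene16.png

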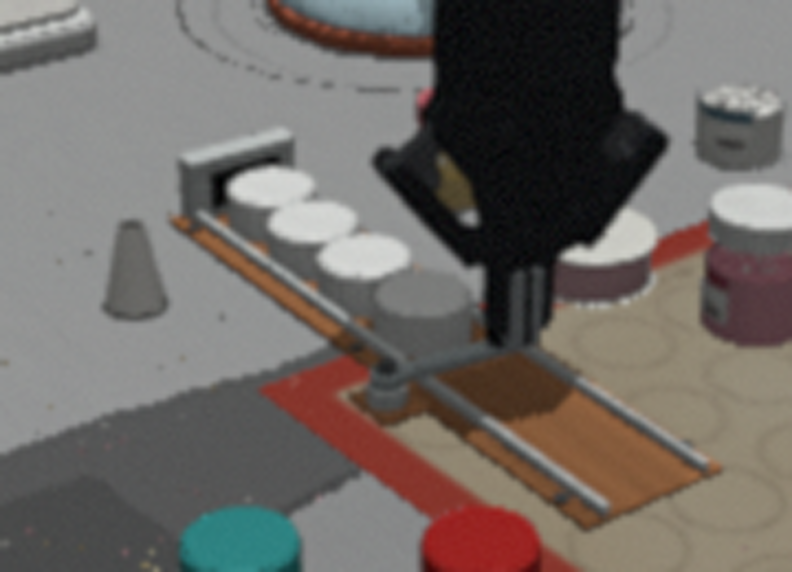

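Request:
send_rows:
  deltas:
    - {"grip": 0,"translation": [0.002,0,0],"twist": [0,0,-1.5]}
    - {"grip": 0,"translation": [0.004,0,0],"twist": [0,0,-2.5]}
    - {"grip": 0,"translation": [0.006,-0.0005,0],"twist": [0,0,-4]}
    - {"grip": 0,"translation": [0.0075,-0.0005,0],"twist": [0,0,-4.5]}

```text
clock: 16.08
eef_pos: [0.5988, 0.0466, -0.0044]
tool_rot: [0.78, 0.625, 0.002, 0.0]
ft_force: [-1.1, -3.5, 0.8]
grip_width: -0.0001
```

Request:
send_rows:
  deltas:
    - {"grip": 0,"translation": [0.001,0,0],"twist": [0,0,0]}
    - {"grip": 0,"translation": [0.002,0,0],"twist": [0,0,0]}

```text
clock: 16.32
eef_pos: [0.5987, 0.0466, -0.0044]
tool_rot: [0.781, 0.625, 0.0, 0.001]
ft_force: [-1.9, -8.3, 1.5]
grip_width: 0.0001
```

Request:
send_rows:
  deltas:
    - {"grip": 0,"translation": [0.001,0,0],"twist": [0,0,0]}
    - {"grip": 0,"translation": [0.0015,0,0],"twist": [0,0,0]}

```text
clock: 16.58
eef_pos: [0.5987, 0.0464, -0.0044]
tool_rot: [0.781, 0.624, -0.001, 0.002]
ft_force: [-1.7, -7.0, 2.3]
grip_width: 0.0001
```

```bash
python3 arc.py 270 273 2; python3 look.py 17
```

```text
16.575 [-0.0619 -0.005  -0.0044] [-1.73 -7.04  2.3 ]
272 [np.float64(-0.0593), np.float64(-0.0052)] [ 0.0026 -0.0002  0.0006] [ 0.13  0.24 -1.46]
273 [np.float64(-0.0579), np.float64(-0.0054)] [ 0.004  -0.0003  0.0006] [ 0.13  0.24 -2.21]
16.575 [-0.0619 -0.005  -0.0044] [-1.73 -7.04  2.3 ] 8.791750547332421e-05
top 0 [474. 285.]
top 0.02 [476. 277.]
top 0.025 [477. 275.]
top 0.03 [478. 273.]
scene 0 [507. 391.]
scene 0.02 [509. 351.]
scene 0.025 [509. 341.]
scene 0.03 [509. 331.]
```

View pics/scene17.png

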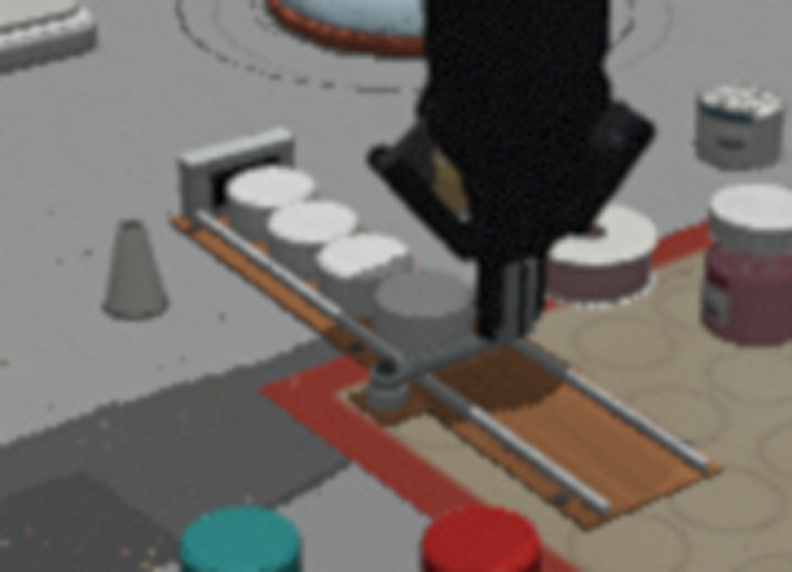

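The force rose to 8 N with no further motion, at an arm angle of about 269 to 270°, so the keeper is at its limit. I'll back off and go up.

Request:
send_rows:
  deltas:
    - {"grip": 0,"translation": [-0.003,0,0],"twist": [0,0,0]}
    - {"grip": 0,"translation": [-0.012,0,0],"twist": [0,0,0]}
    - {"grip": 0,"translation": [-0.02,0,-0.01],"twist": [0,0,0]}
    - {"grip": 0,"translation": [-0.025,0,-0.06],"twist": [0,0,0]}
    - {"grip": 0,"translation": [-0.025,0,-0.11],"twist": [0,0,0]}

```text
clock: 17.3
eef_pos: [0.5925, 0.0219, 0.1071]
tool_rot: [0.781, 0.624, -0.001, 0.002]
ft_force: [1.2, -0.3, 0.2]
grip_width: -0.0001
```

Request:
send_rows:
  deltas:
    - {"grip": 0,"translation": [-0.06,0,-0.02],"twist": [0,0,0]}
    - {"grip": 0,"translation": [-0.12,0,-0.03],"twist": [0,0,0]}
    - {"grip": 0,"translation": [-0.16,0,-0.03],"twist": [0,0,0]}
    - {"grip": 0,"translation": [-0.18,0,-0.03],"twist": [0,0,0]}

```text
clock: 17.8
eef_pos: [0.5522, -0.1557, 0.1389]
tool_rot: [0.782, 0.623, -0.001, 0.002]
ft_force: [-0.1, -0.4, 0.3]
grip_width: 0.0003
```

```bash
python3 look.py 18
```

```text
17.8 [-0.2656  0.0344  0.1389] [-0.09 -0.35  0.29] 0.00032602781202618094
top 0 [946. 310.]
top 0.02 [961. 302.]
top 0.025 [965. 300.]
top 0.03 [969. 297.]
scene 0 [812. 316.]
scene 0.02 [818. 262.]
scene 0.025 [819. 248.]
scene 0.03 [821. 234.]
```

View pics/scene18.png

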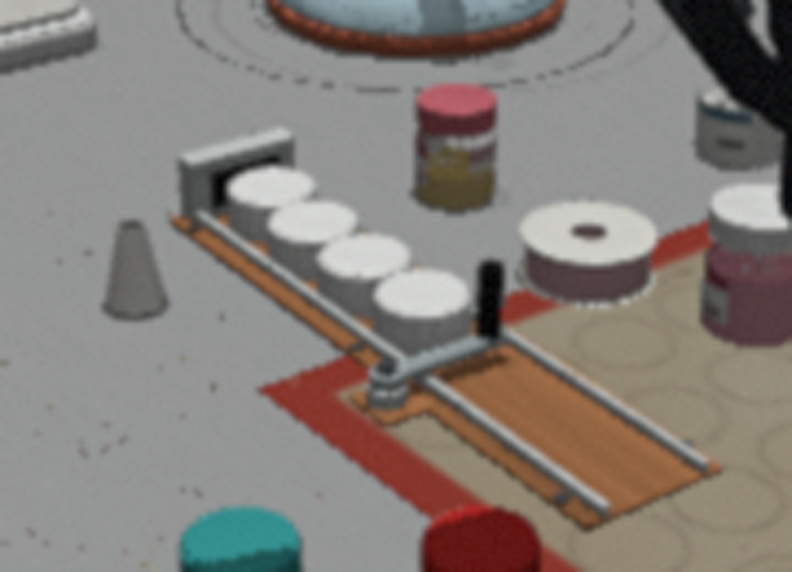

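View pics/top18.png

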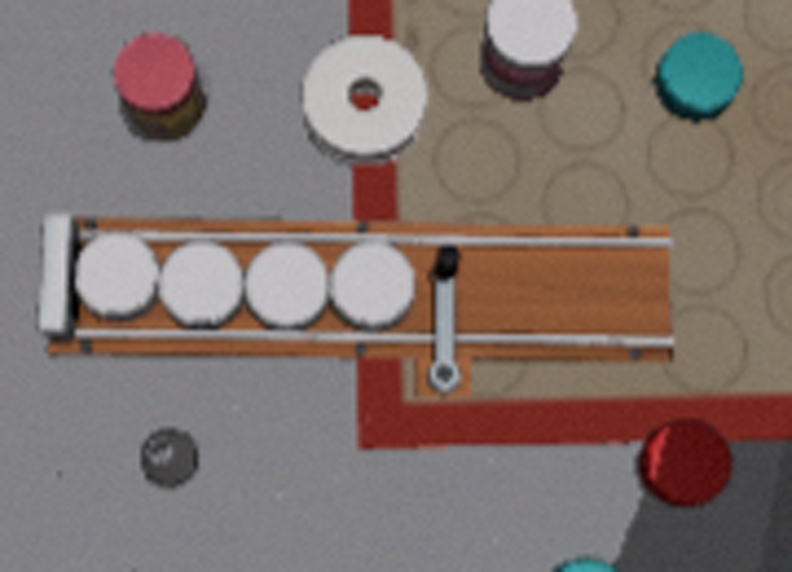

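The caps are at (118,275), (202,284), (287,284) and (373,283), in one touching train against the stop. The keeper runs from its pivot at (444,375) to the pin at (446,262), straight across behind the last cap. The bystanders and look-alikes stand where they were, and the robot is clear, so I'll hand in.

```bash
python3 - <<'E'
from workcell import bot
print(bot.job_done(),bot.get_obs()["clock"])
E
```

```text
the job is handed in; nothing more can be done
the job is handed in; nothing more can be done
```

The job is done and handed in at about 18 s of the 51 s allowed. I pushed the four caps as one touching train with the closed fingertips until cap 1 met the end stop. Then I swung the keeper round by its pin until it lay straight across behind cap 4.

- **Final pictures:** both views show the caps in one touching row, slightly zigzag within the channel's slack, with cap 1 at the stop. The keeper is square across the channel and the robot is clear. The bystanders and look-alikes stand where they were.
- **Forces:** pushing the row ended at about 5 N with the advance stalled, which confirmed the stop. The keeper ended at about 8 N with no further movement, near 269–270° (straight across is 270°), which I took as its limit.
- **Height disagreement:** the real fingertip stood about 30 mm higher than the reported tool position. My first pass therefore went over cap 4 without touching it. I measured the tip height from the pictures and repeated the push lower.
- **Calibration disagreement:** the scene camera reads about 5 mm low on heights, which I allowed for.

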